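Fish the probe thermometer out of the spoon tray and sheathe it

TASK

The probe thermometer lies in the steel tray of tasting spoons between the two hobs, tight against the tray's side. Work it free, pick it out and push its probe all the way down into the leaning sleeve of the probe stand, until the handle sits on the sleeve's mouth. Leave the tray where it stands with the spoons and the marker pen still in it, and do not knock over or push about the pepper shaker and the kitchen timer.

Things in the scene. Friction and masses are not known exactly. Their poses are not given: they have to be found in the camera images.
- probe: The target, a probe thermometer, 173 mm long, 50 g, lying flat. Flat box handle 60 x 22 x 16 mm (x -87 to -27, y +-11, z 0 to 16 mm in its frame); from its front face a steel probe 3.6 mm thick runs along +x to x = 86.5 mm, drooping 2 degrees (its centre line is 8.5 mm above the underside at the handle, 4.5 mm at the tip). Origin: underside, mid length; z up as it lies
- probe_tip (a point): the point of the thermometer's probe, (86.5, 0, 4.5) mm in its frame
- probe_root (a point): where the probe leaves the handle's front face, (-27, 0, 8.5) mm in its frame
- tray: Loose shallow steel tray, 190 x 260 x 42 mm, 0.42 kg. Origin: centre of its underside; y is its long direction, away from the robot. Inner floor 1.5 mm above the underside; inside 154 mm (x) by 224 mm (y) with upright walls, rim 42 mm high. The thermometer lies along y, 2 to 7 mm from one or the other of the two long walls, handle at the far end
- spoon_1: Steel tasting spoon, 191 x 42 x 14 mm, lying along the tray; bowl (42 mm wide, 9 mm high) at its -x end, towards the robot; arched handle 7 to 14 mm wide towards +x, its top 14 mm above the underside in the middle and 5 mm at the end. Origin: underside, mid length
- spoon_2: steel tasting spoon, 201 x 42 x 14 mm, the same shape, lying beside the other
- marker_pen: Marker pen, 135 x 17 x 16 mm, lying in the tray along the other long wall. Its y is its long axis. Origin: underside, mid length
- stand: Probe stand, fixed to the table: steel foot 128 x 74 mm, top 13 mm high, with the sleeve leaning above it. Origin: centre of the foot's underside; x points, level, the way the sleeve rises, roughly away from the robot
- sleeve: Grey sleeve of the stand, a tube closed below, 126 mm long, 15.6 mm outside, 9 mm bore, 122 mm deep, leaning 40 degrees from level. Its top 18 mm flare to a round mouth, 25.6 mm outside and 19.6 mm inside, which the handle cannot enter. Origin: centre of the lower end; z runs up the bore and out of the mouth
- sleeve_mouth (a point): centre of the sleeve's mouth, on its axis in the plane of the rim, 126 mm along the sleeve's z, 105 mm above the table
- pepper: pepper shaker, 44 mm across, 90 mm high, standing to the right of the stand; bystander. Origin: underside
- clock: kitchen timer, a white box 32 x 68 x 60 mm, standing beyond the tray; bystander. Origin: centre of its underside

How it is judged:
At the end, for the whole second after the job is handed in: Probe down the sleeve, handle on its mouth: handle face within 9 mm of the mouth, tip within 26 mm of the sleeve's lower end, within 8 degrees of its axis, at rest. Tray moved under 40 mm; spoons and marker still in it (centres inside its walls, under 40 mm high) (distance between probe_root and sleeve_mouth below 0.009 m and z of probe_tip in the frame of sleeve below 0.026 m and angle between the x axis of probe and the z axis of sleeve, either way round below 0.14 rad and linear speed of probe below 0.02 m/s and distance of tray from where it was at the start of the episode below 0.04 m and x of spoon_1 in the frame of tray between -0.085 and 0.085 m and y of spoon_1 in the frame of tray between -0.12 and 0.12 m and z of each of spoon_1, spoon_2, marker_pen in the frame of tray below 0.04 m and x of spoon_2 in the frame of tray between -0.085 and 0.085 m and y of spoon_2 in the frame of tray between -0.12 and 0.12 m and x of marker_pen in the frame of tray between -0.085 and 0.085 m and y of marker_pen in the frame of tray between -0.12 and 0.12 m); the robot touches nothing.
It fails at once if the pepper shaker or the kitchen timer is knocked or pushed more than 30 mm (distance of any of pepper, clock from where it was at the start of the episode above 0.03 m).
It also fails if it takes over 67 s, if anything falls off the work surface, if the arm or the gripper's body presses on something with over 40 N, if the wrist force passes 120 N, or if a joint passes its speed limit or range.

ROBOT

A 7-joint arm with a two-finger parallel gripper is mounted at the origin on a cart in front of the work surface, level with it; the furniture and walls round the work are solid. World frame = base frame: x ahead of the robot, y to its left, z up, the work surface at z = 0. Lengths are in m, angles in rad, forces in N, time in s.
With the tool pointing down it reaches from about 0.4 to 0.85 m from the base axis. Payload 4.5 kg.
Tool frame: the origin (TCP) lies on the centre line of the jaws, within the pads' length; the fingertips stand r.tip_reach ahead of it and the grasp point (between the pads) lies 3 mm ahead of it (r.tip_reach is the distance from the TCP to the fingertips, in m); z points along the fingers, y is the line along which they close (so a half turn about z gives the same grasp; the last joint's range is limited). The gripper opens to 88 mm and grips with 3 to 60 N. Pads are 18 mm wide; open, the fingers measure 123 mm over their backs; the gripper's body (75 mm by 187 mm) begins 45 mm behind the grasp point.
Start: joints at [-1.285, 0.689, -0.195, 1.565, 0.157, 0.902, -0.215], TCP at [0.156, 0.605, 0.261] pointing down, gripper open.
Joint ranges: [-3.01, 3.01], [-0.46, 2.08], [-1.47, 1.51], [0.13, 2.56], [-1, 4.14], [0.04, 2.09], [-2.66, 2.66]. Speed limits (rad/s): [2.57, 2.57, 3.14, 3.14, 3.14, 3.14, 3.14].

INTERFACE

Orientations are given as a unit quaternion [x, y, z, w].
In Python, from plant import readout, eyes, ticket, r gives the robot as it stands. The module is installed in compiled form; this text tells all that it offers.
- The arm moves only by the tool carry_out, never from a script. Its argument "motion" is a list that holds one entry, the list of rows, each a list of 7 numbers: the shift along the tool's x, y, z in mm, then the turn, a rotation vector about the tool's x, y, z in rad, then the opening in per cent of the stroke, from 0 (shut) to 100 (fully open). In form: [[[dx, dy, dz, ax, ay, az, claw], ...]]. A call has 1 to 8 rows; each row shifts and turns the commanded pose from where the row before left it, along the tool's axes as they then stand; what a row does not reach is not made up. A row lasts 1/10 s, in which the tool goes at most 50 mm and 8.59 degrees, less where a joint would pass 70% of its speed; a pose out of reach is approached as far as the arm can. A call is refused whole if a number of a shift passes 50 or a number of a turn 0.15, either way. A call with a gripper value outside its range is refused whole. The fingers move at their own pace and stop on an object; "squeeze" is the grip in N (left out, the last holds). Time passes only in rows, so rows that do not move let the fingers close. It gives the time, the measured TCP pose, the force and the opening at its end, in the units of the state.
- readout.get_state(): the state, without advancing time (a new reading comes with each control period).
- eyes.snapshot(name): name is "scene" or "top" or "wrist"; returns a dict with "pixels" (384x512x3 uint8, red, green, blue), "K" (3x3 intrinsics, pixels), "dist_coeffs" ([k1, k2, p1, p2, k3] as OpenCV has them; the pictures are not rectified), "origin" and "attitude" of the camera in the world. Camera axes: x right, y down, z forward; pixel columns grow to the right and rows downward; lengths in m; the calibration is good to about 2 mm. A picture is of the moment at which its call begins. There is no depth.
- ticket.finish_job(): hands the job in, once; it reports no verdict.
The state is a dict: "clock": time; "q": joint angles; "qd": joint speeds; "joint_torque": joint torques, N m; "tool_pos": TCP position; "eef_rot": TCP orientation; "contact_force": force on the tool from outside, world axes, zero at the start; "moment": the same for the moment, N m; "opening": opening from 0.0 (shut) to 1.0 (fully open).
Only numpy, scipy, OpenCV 4.12 (cv2) and the standard library are available. Lean on these libraries where they do the work, as an engineer would, in place of code of your own. Each camera call takes 0.05 s, during which the arm holds its last target. There are 200 camera calls.

## Working session

There is one attempt and no reset: what is moved stays moved. The work goes in short steps, Python scripts to look and compute and a tool call to move; the robot and the scene stay as the last step left them, time stands still between calls to the robot, and variables do not carry over. Pictures are saved under pics/ and viewed, on a budget of 10 in all, crops included, one or two more only if the job needs it, and the job is handed in when it is done.

Besides the shell and the picture viewer there is one more tool, called after ">>>" as a command line: name --argument value ..., lists and objects as JSON in quotes. carry_out: Moves the arm, as the interface text tells. Its arguments: {"type":"object","properties":{"motion":{"type":"array","items":{"type":"array","items":{"type":"array","items":{"type":"number"}}}},"squeeze":{"type":"number"}},"required":["motion"]}

```bash
mkdir -p pics; cat > h.py <<'E'
import numpy as np, cv2
from scipy.spatial.transform import Rotation as R
from plant import readout, eyes, ticket, r
def snap(n, f=None):
    s=eyes.snapshot(n)
    if f: cv2.imwrite('pics/'+f, cv2.cvtColor(s['pixels'],cv2.COLOR_RGB2BGR)); np.save('pics/'+f+'.npy',s,allow_pickle=True)
    return s
def load(f): return np.load('pics/'+f+'.npy',allow_pickle=True).item()
def att(s):
    a=np.array(s['attitude'],float)
    return a if a.shape==(3,3) else R.from_quat(a).as_matrix()
def ray(s,uv):
    p=cv2.undistortPoints(np.array([[uv]],float),np.array(s['K']),np.array(s['dist_coeffs']))[0,0]
    return np.array(s['origin'],float), att(s)@np.array([p[0],p[1],1.])
def onz(s,uv,z):
    o,d=ray(s,uv); return o+d*(z-o[2])/d[2]
def tri(s1,u1,s2,u2):
    o1,d1=ray(s1,u1);o2,d2=ray(s2,u2)
    A=np.c_[d1,-d2]; t=np.linalg.lstsq(A,o2-o1,rcond=None)[0]
    a=o1+t[0]*d1;b=o2+t[1]*d2
    return (a+b)/2, np.linalg.norm(a-b)
def proj(s,P):
    M=att(s); rv=cv2.Rodrigues(M.T)[0]; t=-M.T@np.array(s['origin'],float)
    return cv2.projectPoints(np.array(P,float).reshape(-1,1,3),rv,t,np.array(s['K']),np.array(s['dist_coeffs']))[0][:,0]
E
python3 - <<'E'
from h import *
np.set_printoptions(precision=4,suppress=True)
a=snap('top','top.png');b=snap('scene','scene.png')
for s in(a,b): print(s['origin'],s['attitude'],np.array(s['K']).tolist())
print(readout.get_state(), r.tip_reach)
im=np.hstack([a['pixels'],b['pixels']])
E
```

```text
[ 0.0074 -0.1146  1.5282] [ 0.7271 -0.6658  0.1134 -0.1228] [[461.3986368393825, 0.0, 256.55238550356086], [0.0, 461.3986368393825, 189.03394837305538], [0.0, 0.0, 1.0]]
[-0.1149 -0.6299  0.9676] [ 0.8458 -0.3847  0.1457 -0.3397] [[394.4798336061384, 0.0, 255.1120600254029], [0.0, 394.4798336061384, 198.07972370270141], [0.0, 0.0, 1.0]]
{'clock': 0.1, 'q': array([-1.2852,  0.6899, -0.1945,  1.5662,  0.1573,  0.9025, -0.2151]), 'qd': array([-0.0011, -0.002 , -0.001 , -0.0035,  0.0006,  0.0004,  0.0006]), 'joint_torque': array([ -0.0051, -52.8493,  -1.2717, -15.3836,  -0.0525,   0.002 ,
         0.    ]), 'tool_pos': array([0.1556, 0.6048, 0.26  ]), 'eef_rot': array([ 0.1255,  0.9921, -0.0008, -0.    ]), 'contact_force': array([ 0.8023,  0.2583, -0.2987]), 'moment': array([-0.0173,  0.0031, -0.031 ]), 'opening': 1.004154230662775} 0.022
```

View pics/top.png

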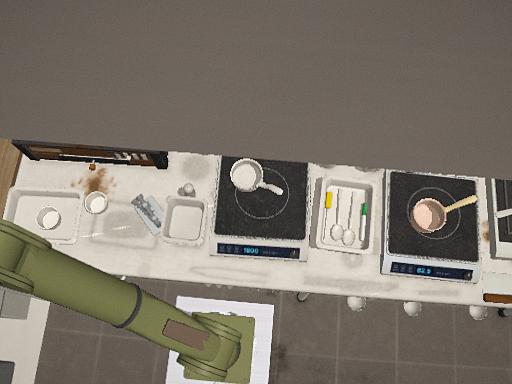

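View pics/scene.png

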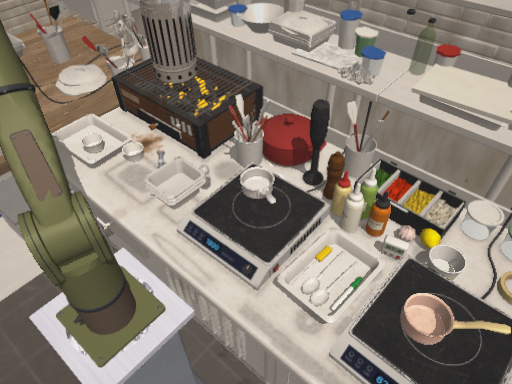

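The top view shows the tray at (343,215), with the yellow thermometer handle at (328,200) against its left wall and the green marker at (363,212). The stand is probably at (147,212), with the pepper shaker at (188,188). The scene view shows the tray clearly, but the arm hides the stand. Next I'll take coarse positions and a wrist view from the start pose.

```bash
python3 - <<'E'
from h import *
np.set_printoptions(precision=4,suppress=True)
a=load('top.png');w=snap('wrist','w0.png')
print('wrist',w['origin'],w['attitude'],att(w)[:,2],np.array(w['K']).tolist())
for n,uv,z in[('handle',(328,200),.015),('traycentre',(344,214),0.02),('marker',(363,211),.015),('stand',(147,212),.03),('pepper',(188,188),.09)]: print(n,onz(a,uv,z))
p=cv2.cvtColor(a['pixels'],cv2.COLOR_RGB2BGR)
c1=cv2.resize(p[170:260,300:390],(400,400),interpolation=2); c2=cv2.resize(p[170:260,115:205],(400,400),interpolation=2)
wi=cv2.cvtColor(w['pixels'],cv2.COLOR_RGB2BGR)
b=load('scene.png'); 
cv2.imwrite('pics/c.png',np.vstack([np.hstack([c1,c2])[:, :],])[:400]); cv2.imwrite('pics/c2.png',np.vstack([cv2.resize(np.hstack([c1,c2]),(600,300)),cv2.copyMakeBorder(cv2.resize(wi,(400,300)),0,0,0,200,0)]))
E
```

```text
wrist [0.0903 0.6226 0.3834] [0.7832 0.6072 0.0816 0.1063] [ 0.2568 -0.0674 -0.9641] [[333.594305695145, 0.0, 257.74205897941255], [0.0, 333.594305695145, 194.0167577966253], [0.0, 0.0, 1.0]]
handle [ 0.5157 -0.3197  0.015 ]
traycentre [ 0.4686 -0.3755  0.02  ]
marker [ 0.4865 -0.4415  0.015 ]
stand [0.4137 0.2925 0.03  ]
pepper [0.4915 0.1537 0.09  ]
```

View pics/c2.png

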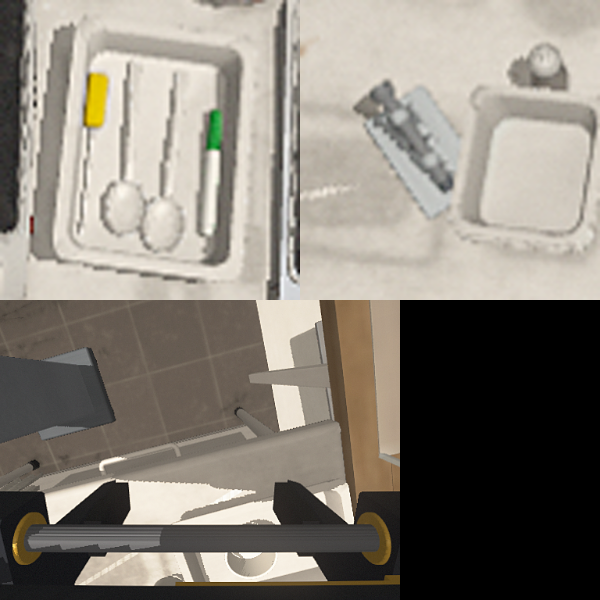

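The zoomed crop confirms three things. The yellow handle is near the far left wall with its rod pointing towards the robot. The sleeve's mouth is at top pixel ~(137,198), rising up and left. The pepper shaker is behind the empty tub. I'll move so the wrist camera looks at the stand on the way.

>>> carry_out --motion '[[[-42,-22,-8,0,0,0,100],[-42,-22,-8,0,0,0,100],[-42,-22,-8,0,0,0,100],[-42,-22,-8,0,0,0,100],[-42,-22,-8,0,0,0,100],[-42,-22,-8,0,0,0,100],[-42,-22,-8,0,0,0,100],[-42,-22,-8,0,0,0,100]]]'

```text
clock: 0.95
tool_pos: [0.4384, 0.3495, 0.3249]
eef_rot: [0.126, 0.992, -0.0, -0.0]
contact_force: [-0.2, 0.1, -0.8]
opening: 0.998
```

```bash
python3 - <<'E'
from h import *
np.set_printoptions(precision=4,suppress=True)
w=snap('wrist','w1.png'); s=readout.get_state(); print(s['clock'],s['tool_pos'],s['eef_rot'],s['q'],w['origin'])
E
```

```text
1.0 [0.447  0.3415 0.3259] [ 0.1322  0.9912 -0.0021  0.0039] [-0.601   0.5308 -0.2259  1.6738  0.1505  0.9522  0.4213] [0.3731 0.3672 0.4483]
```

View pics/w1.png

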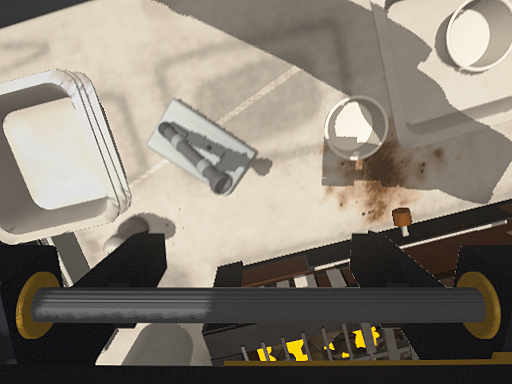

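The wrist view shows the stand. Its mouth is near (219,186), the lower end near (165,128), and the foot corners are around (176,99), (258,155), (232,195) and (148,145). I'll zoom in and cast rays.

```bash
python3 - <<'E'
from h import *
np.set_printoptions(precision=4,suppress=True)
w=load('w1.png'); p=cv2.cvtColor(w['pixels'],cv2.COLOR_RGB2BGR)
cv2.imwrite('pics/c3.png',cv2.resize(p[90:210,135:285],(750,600),interpolation=2))
m=onz(w,(219,186),.105); l=onz(w,(166,129),.024+.006)
print(m,l,m-l,np.degrees(np.arctan2(*(m-l)[1::-1])),np.linalg.norm((m-l)[:2]))
c=[onz(w,u,.013) for u in((176,99),(258,155),(232,195),(148,145))]
print(np.array(c),[np.linalg.norm(c[i]-c[i-1]) for i in range(4)])
E
```

```text
[0.4457 0.306  0.105 ] [0.3754 0.2494 0.03  ] [0.0703 0.0566 0.075 ] 38.858915806051 0.09026811114689604
[[0.3433 0.2687 0.013 ]
 [0.4377 0.3509 0.013 ]
 [0.4817 0.3032 0.013 ]
 [0.3892 0.2153 0.013 ]] [np.float64(0.07034344968478887), np.float64(0.12519038609851763), np.float64(0.0648472692830928), np.float64(0.12762026974602347)]
```

View pics/c3.png

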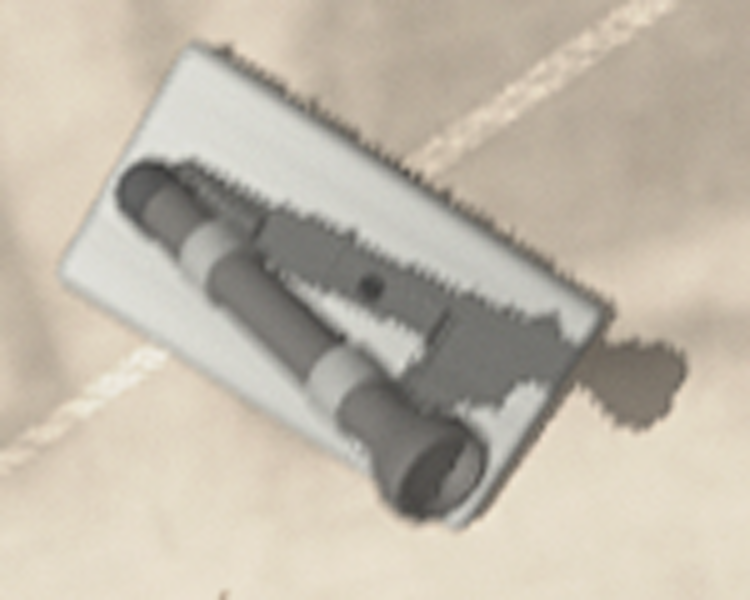

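```bash
cat >> h.py <<'E'
def plan(p,Rt=None,n=8,st=None):
    from scipy.linalg import logm,expm
    st=st or readout.get_state(); R0=R.from_quat(st['eef_rot']).as_matrix()
    Rt=R0 if Rt is None else Rt
    T=np.eye(4);T[:3,:3]=R0.T@Rt;T[:3,3]=R0.T@(np.array(p)-st['tool_pos'])
    E=expm(np.real(logm(T))/n); return np.r_[E[:3,3]*1000,R.from_matrix(E[:3,:3]).as_rotvec()]
E
python3 - <<'E'
from h import *
np.set_printoptions(precision=4,suppress=True)
w=load('w1.png')
c=np.array([onz(w,u,.013) for u in((174,98.6),(257.4,152.4),(228,194.4),(147.4,144.4))])
print(c.mean(0),[np.linalg.norm(c[i]-c[i-1]) for i in range(4)])
for i,j in((0,1),(3,2)): d=c[j]-c[i];print(np.degrees(np.arctan2(d[1],d[0])))
m=onz(w,(223,184.5),.105);l=onz(w,(165,129),.026);print('mouth',m,l,np.degrees(np.arctan2(*(m-l)[1::-1])),np.linalg.norm((m-l)[:2]))
a=load('top.png'); print('top mouth',onz(a,(137.5,198.5),.105), proj(a,m))
Rd=np.array([[-1,0,0],[0,1,0],[0,0,-1.]]).T
print(readout.get_state()['tool_pos'],plan([.46,0,.30],Rd,8)); 
E
```

```text
[0.411  0.2826 0.013 ] [np.float64(0.06910374585615608), np.float64(0.12498123365200418), np.float64(0.06956153585383086), np.float64(0.12364131557426476)]
42.61756700879551
42.4208646094819
mouth [0.4452 0.3106 0.105 ] [0.3752 0.2471 0.026 ] 42.2006559789219 0.0945833107516722
top mouth [0.4359 0.3108 0.105 ] [[138.0433 195.7897]]
[0.447  0.3415 0.3259] [ -7.9654 -42.0801   3.3583  -0.0005   0.001   -0.0332]
```

The stand measures consistently: yaw 42.4°, mouth ≈ (0.445, 0.311, 0.105), and the sizes agree within 3 %. On to the tray.

>>> carry_out --motion '[[[-8,-44,3,0,0,-0.033,100],[-8,-44,3,0,0,-0.033,100],[-8,-44,3,0,0,-0.033,100],[-8,-44,3,0,0,-0.033,100],[-8,-44,3,0,0,-0.033,100],[-8,-44,3,0,0,-0.033,100],[-8,-44,3,0,0,-0.033,100],[-8,-44,3,0,0,-0.033,100]]]'

```text
clock: 1.8
tool_pos: [0.4524, -0.0069, 0.3006]
eef_rot: [-0.007, 1.0, 0.0, -0.0]
contact_force: [-0.2, 0.2, 0.0]
opening: 0.997
```

>>> carry_out --motion '[[[-12,-45,1,0,0,0,50],[-12,-45,1,0,0,0,50],[-12,-45,1,0,0,0,50],[-12,-45,1,0,0,0,50],[-12,-45,1,0,0,0,50],[-12,-45,1,0,0,0,50],[-12,-30,1,0,0,0,50],[0,0,0,0,0,0,50]]]'

```text
clock: 2.6
tool_pos: [0.5402, -0.3099, 0.2925]
eef_rot: [-0.002, 1.0, -0.001, -0.0]
contact_force: [1.0, -0.2, -0.2]
opening: 0.504
```

```bash
python3 - <<'E'
from h import *
np.set_printoptions(precision=4,suppress=True)
w=snap('wrist','w2.png'); s=readout.get_state(); print(s['clock'],s['tool_pos'],s['eef_rot'],s['q'],w['origin'])
E
```

```text
2.65 [ 0.5401 -0.3063  0.2927] [-0.0041  1.     -0.0001 -0.0004] [ 0.5992  0.6555 -0.2847  1.5364  0.2081  0.9803  1.8331] [ 0.4728 -0.3092  0.4159]
```

View pics/w2.png

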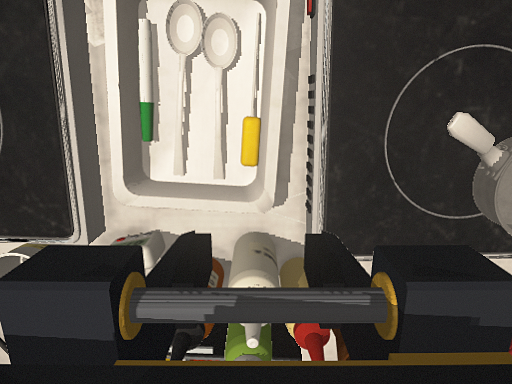

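The wrist view shows the yellow handle at (251,141), its rod up to about (259,14), spoon handles at (180,130) and (219,130), the marker at (146,80), and the left hob's edge at column ~327.

```bash
python3 - <<'E'
from h import *
np.set_printoptions(precision=4,suppress=True)
w=load('w2.png'); im=w['pixels']; hsv=cv2.cvtColor(im,cv2.COLOR_RGB2HSV)
m=cv2.inRange(hsv,(20,150,90),(35,255,255)); m[230:]=0
c=max(cv2.findContours(m,0,2)[0],key=cv2.contourArea); rc=cv2.minAreaRect(c); b=cv2.boxPoints(rc); print(rc)
P=np.array([onz(w,u,.0175) for u in b]); print(P, P.mean(0),[np.linalg.norm(P[i]-P[i-1]) for i in range(4)])
for n,u,z in[('tip',(259,14),.006),('handle front',(252,117),.01),('rod mid',(256,60),.008),('far inner wall',(200,184),.0015),('spoon R handle',(219,130),.012),('spoon R end',(219,176),.006),('spoon L handle',(181,130),.012),('bowlR',(220,42),.01),('hobedge z0',(327,140),0.0),('hobedge z60',(327,140),.06),('white bottle',(252,255),.15)]: print(n,onz(w,u,z))
row=cv2.cvtColor(im,cv2.COLOR_RGB2GRAY)
for r_ in(60,90,140): print(r_,row[r_,222:335].tolist())
# hob height: corner in two views
a=load('top.png')
print(tri(w,(322,243),a,(309,165)),)
E
```

```text
((250.37550354003906, 140.99221801757812), (17.216407775878906, 48.59268569946289), 3.5763344764709473)
[[ 0.5457 -0.3309  0.0175]
 [ 0.4884 -0.3269  0.0175]
 [ 0.4896 -0.3068  0.0175]
 [ 0.5469 -0.3101  0.0175]] [ 0.5177 -0.3187  0.0175] [np.float64(0.020829706936827373), np.float64(0.05741974420200225), np.float64(0.020061598997679432), np.float64(0.05745350990529158)]
tip [ 0.3774 -0.3092  0.006 ]
handle front [ 0.4896 -0.3169  0.01  ]
rod mid [ 0.4258 -0.3123  0.008 ]
far inner wall [ 0.5739 -0.3835  0.0015]
spoon R handle [ 0.5048 -0.3562  0.012 ]
spoon R end [ 0.5623 -0.3584  0.006 ]
spoon L handle [ 0.505  -0.4017  0.012 ]
bowlR [ 0.4072 -0.3529  0.01  ]
hobedge z0 [ 0.5173 -0.2241  0.    ]
hobedge z60 [ 0.5109 -0.2364  0.06  ]
white bottle [ 0.601  -0.3142  0.15  ]
60 [226, 226, 226, 226, 227, 228, 225, 218, 218, 224, 202, 150, 133, 139, 137, 124, 252, 254, 249, 244, 243, 243, 242, 242, 243, 242, 242, 243, 242, 244, 244, 246, 223, 232, 157, 111, 115, 229, 247, 246, 250, 212, 159, 158, 159, 166, 169, 170, 172, 175, 185, 223, 227, 226, 226, 225, 227, 224, 225, 224, 225, 228, 24
[... 730 characters left out ...]
7, 201, 204, 170, 118, 167, 47, 140, 179, 118, 175, 65, 66, 51, 45, 47, 44]
140 [135, 140, 139, 130, 199, 243, 242, 239, 239, 239, 239, 238, 239, 238, 238, 238, 238, 239, 244, 209, 174, 181, 191, 195, 195, 197, 194, 195, 193, 190, 190, 187, 190, 182, 173, 156, 131, 98, 161, 174, 172, 172, 178, 180, 180, 209, 227, 226, 226, 227, 226, 225, 225, 226, 225, 229, 233, 144, 111, 118, 121, 121, 121, 120, 122, 124, 122, 121, 120, 122, 110, 210, 214, 208, 205, 202, 199, 196, 193, 192, 190, 189, 186, 189, 202, 86, 22, 37, 47, 59, 45, 106, 142, 197, 202, 197, 204, 174, 172, 151, 172, 124, 88, 118, 125, 65, 62, 57, 47, 47, 46, 45, 43]
(array([ 0.6124, -0.2414,  0.0897]), np.float64(0.006425040396523446))
```

```bash
python3 - <<'E'
from h import *
np.set_printoptions(precision=4,suppress=True)
w=load('w2.png'); s=load('scene.png')
for u in((353,229),(341,222),(378,233),(395,252)): print('scene base',u,onz(s,u,0))
print('wrist bottle front base?',[onz(w,(252,235),z)for z in(0,.05,.1)],'clock',onz(w,(135,235),.06))
b=cv2.cvtColor(s['pixels'],cv2.COLOR_RGB2BGR)
cv2.imwrite('pics/c4.png',cv2.resize(b[165:345,270:450],(600,600),interpolation=2))
E
```

```text
scene base (353, 229) [ 0.6606 -0.334   0.    ]
scene base (341, 222) [ 0.6604 -0.2902  0.    ]
scene base (378, 233) [ 0.6971 -0.4004 -0.    ]
scene base (395, 252) [ 0.6662 -0.4738  0.    ]
wrist bottle front base? [array([ 0.6441, -0.3171,  0.    ]), array([ 0.6235, -0.3161,  0.05  ]), array([ 0.6029, -0.3152,  0.1   ])] clock [ 0.6203 -0.4504  0.06  ]
```

View pics/c4.png

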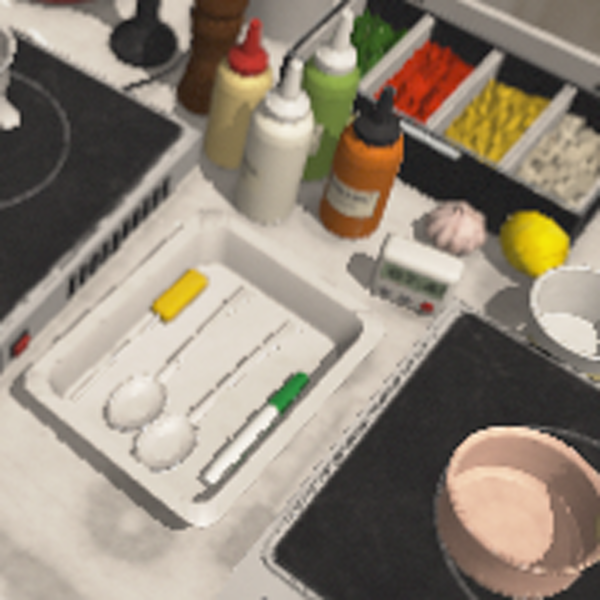

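The scene crop (300–350 px range) confirms the spoon layout. The bottles stand just beyond the tray at x ≈ 0.64, and the timer is at about (0.66,-0.47).

The long wall blocks a normal grasp across the handle. I'll grip the handle on its end faces instead, with the pads offset sideways past the rod.

```bash
python3 - <<'E'
from h import *
np.set_printoptions(precision=4,suppress=True)
th=np.radians(4); p=np.array([-np.cos(th),np.sin(th),0]); z=np.array([0,0,-1.]); y=-p; Rt=np.c_[np.cross(y,z),y,z]
print(plan([.516,-.330,.17],Rt,12))
w=load('w1.png'); print('grill corner',[onz(w,(240,268),z_) for z_ in(.05,.1,.15)])
E
```

```text
[ 0.1402 -3.1546 10.2218 -0.0001 -0.      0.1374]
grill corner [array([0.5714, 0.2919, 0.05  ]), array([0.5465, 0.3014, 0.1   ]), array([0.5216, 0.3108, 0.15  ])]
```

>>> carry_out --motion '[[[0,-3,10,0,0,0.137,76],[0,-3,10,0,0,0.137,76],[0,-3,10,0,0,0.137,76],[0,-3,10,0,0,0.137,76],[0,-3,10,0,0,0.137,76],[0,-3,10,0,0,0.137,76],[0,-3,10,0,0,0.137,76],[0,-3,10,0,0,0.137,76]]]'

```text
clock: 3.45
tool_pos: [0.5302, -0.3222, 0.2133]
eef_rot: [0.517, 0.856, 0.001, -0.001]
contact_force: [0.7, 0.0, -1.3]
opening: 0.757
```

>>> carry_out --motion '[[[0,-3,10,0,0,0.137,76],[0,-3,10,0,0,0.137,76],[0,-3,10,0,0,0.137,76],[0,-3,10,0,0,0.137,76],[0,0,0,0,0,0,76],[0,0,0,0,0,0,76]]]'

```text
clock: 4.05
tool_pos: [0.5191, -0.3263, 0.1738]
eef_rot: [0.727, 0.687, 0.0, -0.001]
contact_force: [0.7, -0.4, -0.5]
opening: 0.761
```

```bash
python3 - <<'E'
from h import *
np.set_printoptions(precision=4,suppress=True)
th=np.radians(4); p=np.array([-np.cos(th),np.sin(th),0]); z=np.array([0,0,-1.]); y=-p; Rt=np.c_[np.cross(y,z),y,z]
s=readout.get_state(); print(s['clock'],s['tool_pos'],s['q'],s['opening'],plan([.516,-.330,.065],Rt,4))
E
```

```text
4.05 [ 0.5191 -0.3263  0.1738] [ 0.3903  0.7899  0.173   1.6925 -0.1978  0.6771  0.6115] 0.7606659389844179 [-0.9919 -0.7043 27.2001 -0.0001 -0.0003  0.0034]
```

>>> carry_out --motion '[[[-1,-1,27,0,0,0.003,76],[-1,-1,27,0,0,0.003,76],[-1,-1,27,0,0,0.003,76],[-1,0,27,0,0,0.003,76],[0,0,0,0,0,0,76],[0,0,0,0,0,0,76]]]'

```text
clock: 4.65
tool_pos: [0.516, -0.3315, 0.0664]
eef_rot: [0.732, 0.681, 0.0, 0.0]
contact_force: [0.1, -0.2, 0.5]
opening: 0.758
```

```bash
python3 - <<'E'
from h import *
np.set_printoptions(precision=4,suppress=True)
w=snap('wrist','w3.png'); s=readout.get_state(); print(s['clock'],s['tool_pos'],s['eef_rot'],w['origin'],s['contact_force'])
E
```

```text
4.7 [ 0.5165 -0.3319  0.0672] [0.732  0.6813 0.0005 0.001 ] [ 0.5217 -0.2627  0.1898] [-0.406  -0.3141  0.1596]
```

View pics/w3.png

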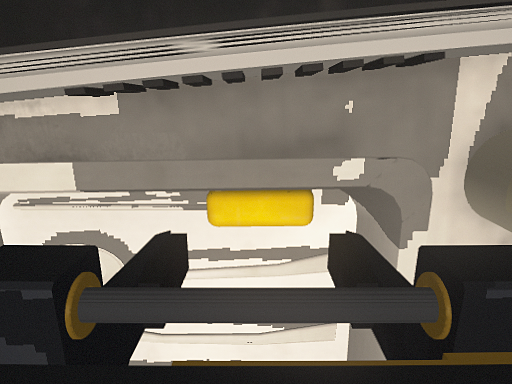

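The wrist view shows the handle centred between the fingers: columns 207–313 against finger faces at 187 and 329. The spoon handles are at rows 262–330. I'll check the lateral offset.

```bash
python3 - <<'E'
from h import *
np.set_printoptions(precision=4,suppress=True)
w=load('w3.png'); hsv=cv2.cvtColor(w['pixels'],cv2.COLOR_RGB2HSV)
m=cv2.inRange(hsv,(20,150,60),(35,255,255))
c=max(cv2.findContours(m,0,2)[0],key=cv2.contourArea); print(cv2.boundingRect(c),cv2.minAreaRect(c))
s=readout.get_state(); Rm=R.from_quat(s['eef_rot']).as_matrix()
f=lambda u,z:(Rm.T@(onz(w,u,z)-s['tool_pos']))*1000
for n,u,z in[('top far edge',(260,190),.0175),('mid',(260,208),.0175),('lower edge bottom?',(260,226),.0175),('lower edge z.0015',(260,226),.0015),('front',(207,208),.0175),('rear',(313,208),.0175),('rod',(150,203),.0085),('rodtip',(20,201),.006),('spoonR',(260,265),.014),('wall rim edge L',(260,188),.042),('endwall',(355,215),.0015)]: print(n,f(u,z))
# finger tip corners, at tip depth z_tool=22
Tp=lambda v: s['tool_pos']+Rm@(np.array(v)/1000)
print(proj(w,[Tp((9,-33.3,22)),Tp((9,33.3,22)),Tp((9,-50,22)),Tp((9,50,22)),Tp((-9,33.3,22))]))
E
```

```text
(207, 190, 107, 37) ((260.0507507324219, 207.76132202148438), (35.49748229980469, 106.12342834472656), 89.31793975830078)
top far edge [24.2059  1.2435 49.6455]
mid [14.1189  1.2634 49.6512]
lower edge bottom? [ 3.7215  1.284  49.6571]
lower edge z.0015 [-2.3703  1.3617 65.6607]
front [ 14.1085 -27.4792  49.5884]
rear [14.1221 30.0071 49.7141]
rod [ 14.1903 -61.3005  58.5144]
rodtip [  14.5845 -137.9641   60.8465]
spoonR [-21.772    1.3494  53.1715]
wall rim edge L [31.5672  1.1283 25.1411]
endwall [ 4.6092 58.0453 65.7808]
[[186.1996 236.4479]
 [328.8958 236.605 ]
 [150.5724 236.3651]
 [364.6112 236.6007]
 [326.7285 271.3888]]
```

The projected fingertips match the picture. The rod lies at tool x = 14, so shifting by +1 leaves 2–3 mm to the pad and about 7 mm of pad overlap. Descending and gripping.

>>> carry_out --motion '[[[1,1,14,0,0,0,76],[0,0,14,0,0,0,76],[0,0,8,0,0,0,76],[0,0,4,0,0,0,76],[0,0,0,0,0,0,76],[0,0,0,0,0,0,76]]]'

```text
clock: 5.3
tool_pos: [0.5165, -0.3306, 0.0254]
eef_rot: [0.732, 0.681, 0.0, -0.0]
contact_force: [-0.6, 0.4, 0.8]
opening: 0.764
```

>>> carry_out --motion '[[[0,0,0,0,0,0,50],[0,0,0,0,0,0,50],[0,0,0,0,0,0,50],[0,0,0,0,0,0,50],[0,0,0,0,0,0,50],[0,0,0,0,0,0,50]]]' --squeeze 20

```text
clock: 5.9
tool_pos: [0.5166, -0.3307, 0.0257]
eef_rot: [0.732, 0.681, 0.0, -0.0]
contact_force: [0.1, 0.5, -0.1]
opening: 0.674
```

>>> carry_out --motion '[[[0,0,-5,0,0,0,50],[0,0,-10,0,0,0,50],[0,0,-20,0,0,0,50],[0,0,-30,0,0,0,50],[0,0,-40,0,0,0,50],[0,0,-40,0,0,0,50],[0,0,-30,0,0,0,50],[0,0,-10,0,0,0,50]]]'

```text
clock: 6.7
tool_pos: [0.518, -0.3319, 0.215]
eef_rot: [0.733, 0.681, 0.001, 0.003]
contact_force: [0.2, -0.5, -0.4]
opening: 0.678
```

```bash
python3 - <<'E'
from h import *
np.set_printoptions(precision=4,suppress=True)
w=snap('wrist','w4.png'); s=readout.get_state(); print(s['clock'],s['tool_pos'],s['eef_rot'],s['opening'],s['contact_force'])
E
```

```text
6.75 [ 0.5179 -0.3318  0.2146] [0.7325 0.6808 0.0009 0.003 ] 0.678371683919987 [-0.0609  0.1678  0.0169]
```

View pics/w4.png

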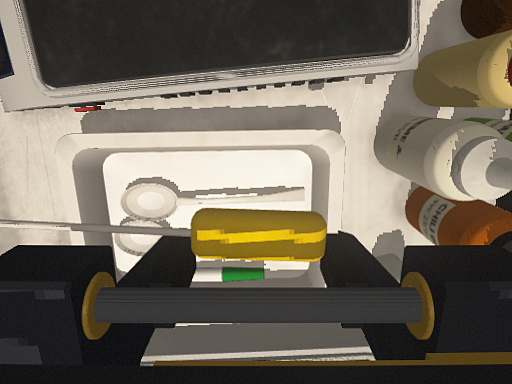

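The handle is held with opening ≈ 59.7 mm. It is rolled somewhat about its length because of the off-centre grip. The rod runs left from (191,~232) to (0,~222), and the spoons and marker are still in the tray. I'll measure the rod in the tool frame using the known front-face plane, with the scene and top views for the tip.

```bash
python3 - <<'E'
from h import *
np.set_printoptions(precision=4,suppress=True)
w=load('w4.png'); g=cv2.cvtColor(w['pixels'],cv2.COLOR_RGB2GRAY)
for c in(3,30,60,100,140,185,198): print(c,g[208:250,c].tolist())
hsv=cv2.cvtColor(w['pixels'],cv2.COLOR_RGB2HSV); m=cv2.inRange(hsv,(20,150,40),(35,255,255))
c=[k for k in cv2.findContours(m,0,2)[0] if cv2.contourArea(k)>800 and cv2.boundingRect(k)[0]<250]; print([cv2.boundingRect(k) for k in c])
s=readout.get_state(); Rm=R.from_quat(s['eef_rot']).as_matrix(); tp=s['tool_pos']
def onplane(u,yt):
    o,d=ray(w,u); o=Rm.T@(o-tp); d=Rm.T@d; return (o+d*(yt/1000-o[1])/d[1])*1000
for u in((192,225),(192,232),(192,240),(196,212),(196,255)): print(u,onplane(u,-30))
for n in('top','scene'):
    q=snap(n,n+'2.png'); P=[tp+Rm@(np.array(v)/1000) for v in((14,-30,25),(14,-143,25))]; print(n,proj(q,P))
t=cv2.cvtColor(load('top2.png')['pixels'],cv2.COLOR_RGB2BGR); q=cv2.cvtColor(load('scene2.png')['pixels'],cv2.COLOR_RGB2BGR)
cv2.imwrite('pics/c5.png',np.hstack([cv2.resize(w['pixels'][195:275,130:350,::-1],(400,400),interpolation=2)[:, :],cv2.resize(q[150:330,220:400],(400,400),interpolation=2)]))
E
```

```text
3 [179, 175, 172, 170, 166, 166, 165, 165, 164, 169, 175, 135, 101, 130, 175, 138, 211, 219, 218, 163, 171, 173, 174, 172, 173, 172, 172, 171, 173, 171, 173, 175, 173, 172, 168, 169, 167, 164, 163, 164, 165, 165]
30 [218, 216, 217, 214, 214, 215, 216, 216, 211, 211, 214, 219, 195, 118, 115, 157, 192, 215, 226, 220, 197, 209, 215, 211, 211, 207, 207, 204, 200, 202, 204, 208, 207, 207, 209, 212, 231, 41, 16, 20, 20, 20]
60 [220, 218, 218, 220, 220, 222, 220, 219, 216, 216, 214, 210, 210, 222, 155, 102, 138, 147, 117, 219, 227, 222, 179, 182, 186, 179, 181, 181, 187, 185, 181, 174, 167, 164, 172, 177, 193, 72, 9, 19, 28, 22]
100 [111, 109, 112, 112, 110, 112, 113, 112, 112, 108, 110, 108, 110, 112, 107, 110, 100, 107, 121, 126, 125, 126, 121, 112, 112, 108, 110, 111, 114, 112, 111, 110, 112, 115, 112, 114, 121, 65, 24, 27, 31, 31]
140 [216, 216, 213, 213, 208, 207, 207, 188, 162, 143, 139, 144, 207, 220, 213, 224, 221, 232, 172, 98, 120, 125, 130, 127, 120, 96, 220, 247, 239, 236, 236, 233, 234, 233, 234, 234, 222, 212, 210, 208, 206, 203]
185 [245, 244, 244, 244, 244, 245, 244, 244, 244, 245, 245, 245, 245, 246, 245, 246, 245, 246, 253, 224, 99, 103, 119, 126, 126, 129, 127, 122, 90, 27, 37, 39, 39, 37, 39, 37, 35, 32, 34, 35, 36, 37]
198 [253, 247, 165, 73, 93, 98, 100, 101, 103, 105, 107, 108, 107, 109, 111, 111, 109, 110, 111, 110, 107, 104, 154, 187, 182, 181, 179, 181, 180, 183, 183, 168, 124, 103, 102, 108, 107, 106, 106, 106, 105, 107]
[(82, 272, 33, 68), (191, 208, 136, 54)]
(192, 225) [ 13.4964 -30.      22.6077]
(192, 232) [ 10.3463 -30.      21.7226]
(192, 240) [  6.7472 -30.      20.7081]
(196, 212) [ 16.1429 -30.      33.8123]
(196, 255) [ -4.4527 -30.      28.012 ]
top [[334.7563 190.6549]
 [330.749  225.8672]]
scene [[323.2857 218.4312]
 [293.9762 243.5692]]
```

View pics/c5.png

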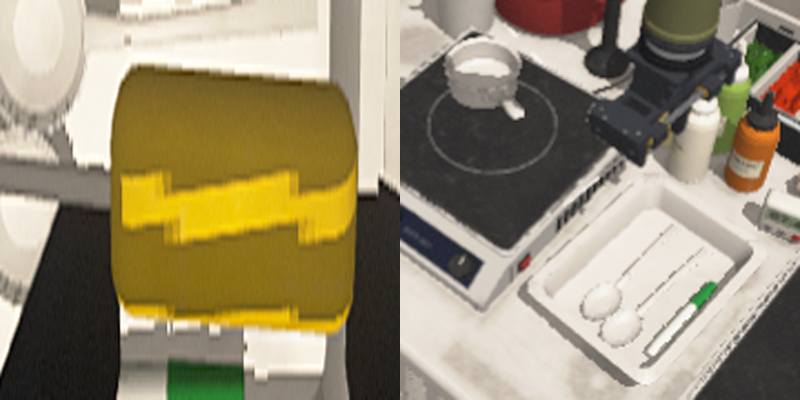

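```bash
python3 - <<'E'
from h import *
np.set_printoptions(precision=2,suppress=True)
w=load('w4.png'); s=readout.get_state(); Rm=R.from_quat(s['eef_rot']).as_matrix(); tp=s['tool_pos']
piv=np.array([6,15.5])
for rx in (12.,13.,14.):
  for ph in(0,15,30,45,60,90):
    a=np.radians(ph); rot=lambda v: np.array([v[0]*np.cos(a)-v[1]*np.sin(a), v[0]*np.sin(a)+v[1]*np.cos(a)])
    L=np.linspace(0,113.5,60); pts=[]
    for l in L:
        x,z=piv+rot(np.array([rx,15.5+4*l/113.5])-piv); pts.append(tp+Rm@(np.array([x,-30-l,z])/1000))
    q=proj(w,pts); o=np.argsort(q[:,0]); print(rx,ph,np.interp([3,30,60,100,140,185],q[o,0],q[o,1]),'handle',q[0])
print('observed 221?,223,224.2,~229.5,230.4,232')
E
```

```text
12.0 0 [225.89 226.25 226.64 227.15 227.63 228.16] handle [186.95 228.18]
12.0 15 [226.76 226.87 226.98 227.12 227.24 227.35] handle [187.65 227.36]
12.0 30 [228.55 228.41 228.25 228.01 227.76 227.45] handle [188.33 227.43]
12.0 45 [231.13 230.75 230.32 229.73 229.12 228.42] handle [188.96 228.36]
12.0 60 [234.29 233.7  233.04 232.14 231.22 230.17] handle [189.5  230.06]
12.0 90 [241.5  240.63 239.65 238.33 236.99 235.45] handle [190.17 235.27]
13.0 0 [223.9  224.25 224.63 225.12 225.6  226.11] handle [186.83 226.13]
13.0 15 [224.66 224.76 224.86 224.99 225.09 225.2 ] handle [187.64 225.2 ]
13.0 30 [226.49 226.34 226.16 225.91 225.65 225.33] handle [188.43 225.31]
13.0 45 [229.23 228.84 228.41 227.81 227.19 226.48] handle [189.16 226.41]
13.0 60 [232.68 232.09 231.42 230.51 229.59 228.52] handle [189.78 228.41]
13.0 90 [240.72 239.85 238.87 237.54 236.2  234.66] handle [190.56 234.47]
14.0 0 [221.9  222.24 222.61 223.1  223.56 224.06] handle [186.7  224.08]
14.0 15 [222.56 222.65 222.74 222.85 222.95 223.04] handle [187.63 223.04]
14.0 30 [224.43 224.27 224.08 223.82 223.55 223.22] handle [188.54 223.19]
14.0 45 [227.35 226.95 226.51 225.89 225.27 224.55] handle [189.37 224.48]
14.0 60 [231.08 230.48 229.81 228.89 227.96 226.89] handle [190.07 226.77]
14.0 90 [239.95 239.08 238.09 236.77 235.42 233.88] handle [190.95 233.68]
observed 221?,223,224.2,~229.5,230.4,232
```

The rod's slope against the handle's edges gives negligible roll and about 2.5° yaw in the grip. I'll model the rod with its root at tool (12.8,-30,15.5) and direction ≈ (0.044,-0.998,0.035). Next I'll compute the insertion poses.

```bash
cat >> h.py <<'E'
yaw=np.radians(42.4); hh=np.array([np.cos(yaw),np.sin(yaw),0]); c4,s4=np.cos(np.radians(40)),np.sin(np.radians(40))
ZS=c4*hh+s4*np.array([0,0,1]); MOUTH=np.array([.445,.311,.105])
root=np.array([12.8,-30,15.5])/1000; d=np.array([.044,-.998,.035]); d/=np.linalg.norm(d)
def tgt(k,mouth=MOUTH,root=root,d=d):
    a3=np.array([0,0,1])-d[2]*d; a3/=np.linalg.norm(a3); A=np.c_[d,np.cross(a3,d),a3]
    e1=-ZS; e3=s4*hh-c4*np.array([0,0,1]); B=np.c_[e1,np.cross(e3,e1),e3]
    Rt=B@A.T; return mouth+ZS*k-Rt@root, Rt
E
python3 - <<'E'
from h import *
np.set_printoptions(precision=4,suppress=True)
p,Rt=tgt(.125); print(p,R.from_matrix(Rt).as_quat(),tgt(.028)[0])
s=load('scene.png'); print('cyl',[onz(s,(178,78),z) for z in(.1,.15)],'grill fr top',[onz(s,u,z) for u in((203,132),(262,88)) for z in (.08,.12)],onz(s,(205,150),0))
st=readout.get_state(); print(plan([.47,-.05,.38],st=st,n=8))
st=dict(st); st['tool_pos']=np.array([.47,-.05,.38]); print(plan(p+[0,0,.1],Rt,14,st)); print(st['q'])
E
```

```text
[0.5342 0.3769 0.2164] [0.3624 0.8733 0.2949 0.1379] [0.4793 0.3268 0.154 ]
cyl [array([0.8048, 0.6364, 0.1   ]), array([0.7518, 0.5635, 0.15  ])] grill fr top [array([0.6316, 0.3027, 0.08  ]), array([0.5979, 0.2606, 0.12  ]), array([1.0003, 0.3333, 0.08  ]), array([0.95  , 0.2899, 0.12  ])] [0.6261 0.2988 0.    ]
[ 34.5534  -8.3367 -21.1591   0.      -0.      -0.    ]
[27.8732 12.2741  9.8384 -0.0452  0.0183 -0.0589]
[ 0.3857  0.7409  0.195   1.6655 -0.1927  0.7539  0.5988]
```

>>> carry_out --motion '[[[5,-2,-40,0,0,0,50],[35,-8,-40,0,0,0,50],[40,-10,-30,0,0,0,50],[40,-10,-20,0,0,0,50],[40,-10,-15,0,0,0,50],[40,-9,-10,0,0,0,50],[40,-9,-10,0,0,0,50],[40,-9,0,0,0,0,50]]]' --squeeze 30

```text
clock: 7.65
tool_pos: [0.4701, -0.0482, 0.3716]
eef_rot: [0.732, 0.681, -0.0, -0.0]
contact_force: [0.6, 0.5, -0.1]
opening: 0.671
```

```bash
python3 - <<'E'
from h import *
np.set_printoptions(precision=4,suppress=True)
p,Rt=tgt(.125); st=readout.get_state(); print(st['tool_pos'],st['opening'],plan(p+[0,0,.1],Rt,14))
E
```

```text
[ 0.4701 -0.0482  0.3716] 0.670999882799655 [27.8019 12.4191  9.2307 -0.0453  0.0183 -0.0589]
```

>>> carry_out --motion '[[[28,12,9,-0.045,0.018,-0.059,50],[28,12,9,-0.045,0.018,-0.059,50],[28,12,9,-0.045,0.018,-0.059,50],[28,12,9,-0.045,0.018,-0.059,50],[28,12,9,-0.045,0.018,-0.059,50],[28,12,9,-0.045,0.018,-0.059,50],[28,12,9,-0.045,0.018,-0.059,50],[28,12,9,-0.045,0.018,-0.059,50]]]'

```text
clock: 8.45
tool_pos: [0.5425, 0.1877, 0.3235]
eef_rot: [0.54, 0.82, 0.172, 0.081]
contact_force: [-0.2, 0.6, 0.0]
opening: 0.673
```

>>> carry_out --motion '[[[28,12,9,-0.045,0.018,-0.059,50],[28,12,9,-0.045,0.018,-0.059,50],[28,12,9,-0.045,0.018,-0.059,50],[28,12,9,-0.045,0.018,-0.059,50],[28,12,9,-0.045,0.018,-0.059,50],[28,12,9,-0.045,0.018,-0.059,50],[0,0,0,0,0,0,50],[0,0,0,0,0,0,50]]]'

```text
clock: 9.25
tool_pos: [0.5353, 0.3578, 0.3233]
eef_rot: [0.382, 0.873, 0.274, 0.128]
contact_force: [0.1, -0.9, 0.4]
opening: 0.674
```

```bash
python3 - <<'E'
from h import *
np.set_printoptions(precision=4,suppress=True)
p,Rt=tgt(.130); st=readout.get_state(); print(st['tool_pos'],st['opening'],st['q'],p,plan(p,Rt,5))
E
```

```text
[0.5353 0.3578 0.3233] 0.6743755305210716 [-0.5979  0.4799 -0.0604  2.0105 -0.4143  0.043   0.5113] [0.537  0.3795 0.2196] [ 3.329  -9.6593 18.5838 -0.0099  0.0019 -0.007 ]
```

Joint 6 is close to its lower limit, so I'll lower toward the pre-insertion pose and see whether it frees up.

>>> carry_out --motion '[[[4,-10,19,0,0,0,50],[3,-10,19,0,0,0,50],[3,-10,19,-0.02,0.003,-0.01,50],[3,-10,18,-0.02,0.003,-0.01,50],[3,-9,18,-0.01,0.003,-0.01,50],[0,0,0,0,0,0,50],[0,0,0,0,0,0,50]]]'

```text
clock: 9.95
tool_pos: [0.557, 0.3836, 0.28]
eef_rot: [0.367, 0.883, 0.267, 0.116]
contact_force: [0.0, 0.1, -0.7]
opening: 0.673
```

```bash
python3 - <<'E'
from h import *
np.set_printoptions(precision=4,suppress=True)
p,Rt=tgt(.130); st=readout.get_state(); print(st['tool_pos'],st['opening'],st['q'],p,plan(p,Rt,1))
Rm=R.from_quat(st['eef_rot']).as_matrix(); print('rod dir',Rm@d,-ZS,'tip',st['tool_pos']+Rm@(root+d*.1135),'want',MOUTH+ZS*.0165)
w=snap('wrist','w5.png'); b=snap('scene','scene3.png')
tip=st['tool_pos']+Rm@(root+d*.1135); rt=st['tool_pos']+Rm@root
for q in(w,b): print(proj(q,[rt,tip,MOUTH]))
cv2.imwrite('pics/c6.png',cv2.resize(w['pixels'][:,:,::-1],(700,525)))
E
```

```text
[0.557  0.3836 0.28  ] 0.6727836332438137 [-0.6     0.5862 -0.0614  1.9466 -0.9986  0.0433  1.1289] [0.537  0.3795 0.2196] [ 11.6408 -47.8677  40.5739  -0.0723  -0.0184  -0.0067]
rod dir [-0.6033 -0.5419 -0.5851] [-0.5657 -0.5165 -0.6428] tip [0.4682 0.3196 0.1839] want [0.4543 0.3195 0.1156]
[[189.1784 231.4153]
 [-55.3401 217.5937]
 [-81.6563 171.5752]]
[[160.3042  94.5677]
 [159.8491 127.5543]
 [160.5786 150.6171]]
```

View pics/c6.png

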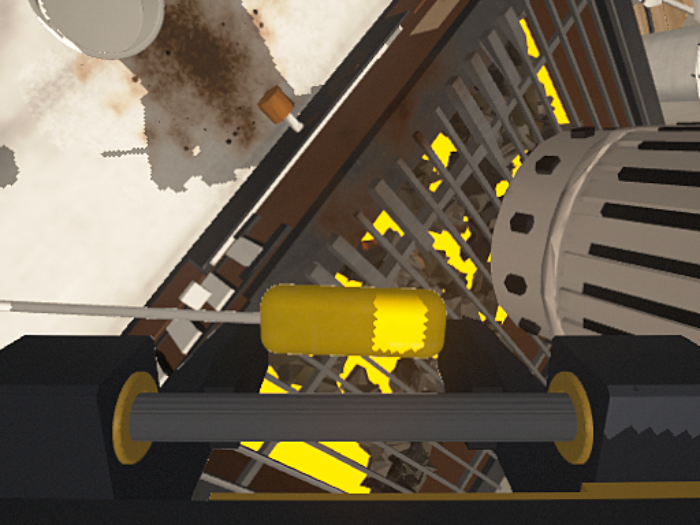

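The wrist view shows the thermometer still held. Joints 5 and 6 are at their limits, so this tilt is out of reach: a planar fit gives q6 ≈ -0.4. Roll about the rod axis is free, though. I'll fit a kinematic model to the logged poses and look for a rolled tool pose with joint margin.

```bash
cat > kin.py <<'E'
import numpy as np
from scipy.optimize import least_squares
from scipy.spatial.transform import Rotation as R
from plant import readout
D=[([-1.2852,.6899,-.1945,1.5662,.1573,.9025,-.2151],[.1556,.6048,.26],[.1255,.9921,-.0008,0]),
([-.601,.5308,-.2259,1.6738,.1505,.9522,.4213],[.447,.3415,.3259],[.1322,.9912,-.0021,.0039]),
([.5992,.6555,-.2847,1.5364,.2081,.9803,1.8331],[.5401,-.3063,.2927],[-.0041,1,-.0001,-.0004]),
([.3903,.7899,.173,1.6925,-.1978,.6771,.6115],[.5191,-.3263,.1738],[.727,.687,0,-.001]),
([.3857,.7409,.195,1.6655,-.1927,.7539,.5988],[.5179,-.3318,.2146],[.7325,.6808,.0009,.003]),
([-.5979,.4799,-.0604,2.0105,-.4143,.043,.5113],[.5353,.3578,.3233],[.382,.873,.274,.128]),
([-.6,.5862,-.0614,1.9466,-.9986,.0433,1.1289],[.557,.3836,.28],[.367,.883,.267,.116])]
rz=lambda a:R.from_euler('z',a).as_matrix(); ry=lambda a:R.from_euler('y',a).as_matrix(); ez=np.array([0,0,1.])
X0=np.array([0,0,.363,.56,.346,.315,0,0,0,0.])
def fk(q,x):
    c,c7,zs,L1,L2,Lt,bx,by,ea,eb=x
    A=rz(-q[0]+c); p=np.array([bx,by,zs]); A=A@ry(q[1])@rz(-q[2]); p=p+A@np.array([ea,0,L1]); A=A@ry(q[3]); p=p+A@np.array([eb,0,L2]); A=A@rz(-q[4])@ry(q[5])@rz(-q[6]+c7); return p+A@(Lt*ez),A
def res(x): 
    o=[]
    for q,p,u in D:
        P,A=fk(q,x); o+=list((P-p)*5)+list((A.T@R.from_quat(u).as_matrix()-np.eye(3)).ravel()*.5)
    return o
best=min((least_squares(res,X0+np.eye(10)[1]*c7) for c7 in(0,1.57,3.14,-1.57)),key=lambda s:s.cost); X=best.x
LO=np.array([-3.01,-.46,-1.47,.13,-1,.04,-2.66]);HI=np.array([3.01,2.08,1.51,2.56,4.14,2.09,2.66])
def ik(p,Rt,q0,reg=.01,m=.05):
    f=lambda q:np.r_[(fk(q,X)[0]-p)*10,R.from_matrix(fk(q,X)[1].T@Rt).as_rotvec()*3,reg*(q-q0)]
    s=least_squares(f,np.clip(q0,LO+m+.01,HI-m-.01),bounds=(LO+m,HI-m)); return s.x,np.linalg.norm(f(s.x)[:6])
E
python3 - <<'E'
from h import *; import kin
np.set_printoptions(precision=3,suppress=True)
print(kin.best.cost,kin.X, np.abs(np.array(kin.res(kin.X))).max())
q0=readout.get_state()['q']
def roll(k,rho):
    p,Rt=tgt(k); Rr=R.from_rotvec(-ZS*rho).as_matrix()@Rt; return MOUTH+ZS*k-Rr@root,Rr
rng=np.random.default_rng(0)
for rho in np.radians(np.arange(-180,180,20)):
    out=[]
    for k in(.13,.028):
        b=min((kin.ik(*roll(k,rho),s) for s in [q0]+[rng.uniform(kin.LO,kin.HI)*.7 for _ in range(6)]),key=lambda t:t[1]); out.append(b)
    print(round(np.degrees(rho)),[round(b[1],2) for b in out],out[0][0],out[1][0],roll(.028,rho)[1][:,2])
E
```

```text
0.002797540055769419 [-0.071  1.503  0.334  0.561  0.332  0.295 -0.    -0.001  0.011 -0.005] 0.03879532923634271
-180 [np.float64(1.43), np.float64(1.39)] [-1.201  2.013  1.46   0.964  0.748  2.04  -0.966] [-1.26   2.03   1.416  1.082  0.531  2.04  -1.142] [-0.494 -0.451  0.743]
-160 [np.float64(1.18), np.float64(1.05)] [-0.22   1.959 -1.42   0.86  -0.622  2.04   0.856] [-0.137  2.03  -1.42   0.985 -0.419  2.04   0.964] [-0.696 -0.173  0.697]
-140 [np.float64(0.67), np.float64(0.48)] [-0.195  1.896 -1.42   0.704 -0.429  2.04   0.892] [-0.106  1.993 -1.42   0.842 -0.264  2.04   0.991] [-0.816  0.124  0.564]
-120 [np.float64(0.12), np.float64(0.0)] [-0.182  1.828 -1.42   0.559 -0.255  2.04   0.903] [-0.047  1.925 -1.42   0.803 -0.108  1.953  0.999] [-0.841  0.404  0.36 ]
-100 [np.float64(0.0), np.float64(0.0)] [-0.075  1.571 -0.876  0.876 -0.523  1.739  1.19 ] [ 0.135  1.78  -1.278  1.133 -0.062  1.524  1.044] [-0.766  0.633  0.11 ]
-80 [np.float64(0.0), np.float64(0.0)] [ 0.073  1.417 -0.931  1.23  -0.405  1.261  1.186] [ 0.224  1.538 -1.042  1.449 -0.203  1.093  1.185] [-0.601  0.784
[... 1273 characters left out ...]
764  0.9   -1.718] [ 0.726 -0.67  -0.155]
100 [np.float64(0.0), np.float64(0.0)] [-1.252  1.347  0.262  1.22   1.068  1.752 -1.669] [-1.487  1.481  0.639  1.44   0.722  1.4   -1.688] [ 0.561 -0.82   0.11 ]
120 [np.float64(0.0), np.float64(0.0)] [-1.222  1.567  0.469  0.864  0.994  2.04  -1.468] [-1.307  1.604  0.494  1.123  0.809  1.905 -1.702] [ 0.327 -0.874  0.36 ]
140 [np.float64(0.24), np.float64(0.0)] [-1.252  1.9    1.46   0.655  0.403  2.04  -1.001] [-1.325  2.005  1.46   0.795  0.25   2.04  -1.106] [ 0.05  -0.824  0.564]
160 [np.float64(0.85), np.float64(0.69)] [-1.231  1.96   1.46   0.804  0.567  2.04  -1.   ] [-1.299  2.03   1.432  0.935  0.391  2.04  -1.13 ] [-0.235 -0.678  0.697]
```

```bash
cat >> h.py <<'E'
def roll(k,rho,mouth=MOUTH):
    p,Rt=tgt(k); Rr=R.from_rotvec(-ZS*rho).as_matrix()@Rt; return mouth+ZS*k-Rr@root,Rr
def follow(q,p,Rt,n):
    import kin
    from scipy.spatial.transform import Slerp
    p0,R0=kin.fk(q,kin.X); sl=Slerp([0,1],R.from_matrix([R0,Rt])); e=0; mn=9
    for t in np.linspace(0,1,n+1)[1:]:
        q,r_=kin.ik(p0+(p-p0)*t,sl(t).as_matrix(),q,reg=.003,m=.002); e=max(e,r_); mn=min(mn,np.min(np.r_[q-kin.LO,kin.HI-q]))
    return q,e,mn
E
python3 - <<'E'
from h import *; import kin
np.set_printoptions(precision=2,suppress=True)
Rt0=R.from_quat([.732,.681,0,0]).as_matrix()
qA=kin.ik(np.array([.47,-.048,.372]),Rt0,np.array(kin.D[4][0]))[0]; print('A',qA)
for rho in(-90,-75,-60,-45,-30,30,45,60,75,90):
    a=np.radians(rho); p,Rr=roll(.16,a); 
    q,e,m=follow(qA,p+[0,0,.08],Rr,16); q2,e2,m2=follow(q,roll(.13,a)[0],Rr,6); q3,e3,m3=follow(q2,roll(.028,a)[0],Rr,6)
    print(rho,'res %.2f %.2f %.2f margin %.2f %.2f %.2f'%(e,e2,e3,m,m2,m3),q,q3)
E
```

```text
A [-0.1   0.35  0.19  1.85 -0.08  0.94  0.05]
-90 res 0.00 0.00 0.00 margin 0.27 0.30 0.36 [-0.08  1.32 -0.71  1.01 -0.71  1.63  1.19] [ 0.03  1.47 -0.64  1.29 -0.59  1.45  1.51]
-75 res 0.00 0.00 0.00 margin 0.27 0.31 0.34 [-0.02  1.17 -0.68  1.24 -0.69  1.34  1.24] [ 0.1   1.33 -0.64  1.53 -0.63  1.12  1.56]
-60 res 0.00 0.00 0.00 margin 0.27 0.30 0.30 [ 0.02  1.02 -0.67  1.44 -0.7   1.04  1.25] [ 0.15  1.22 -0.69  1.75 -0.7   0.76  1.6 ]
-45 res 0.00 0.00 0.00 margin 0.29 0.29 0.28 [ 0.03  0.89 -0.7   1.62 -0.69  0.72  1.21] [ 0.22  1.17 -0.85  1.96 -0.72  0.32  1.58]
-30 res 0.00 0.00 0.20 margin 0.35 0.10 0.00 [ 0.02  0.78 -0.74  1.77 -0.6   0.39  1.05] [ 0.19  1.08 -0.89  2.07 -1.    0.04  1.75]
30 res 0.00 0.00 0.00 margin 0.05 0.00 0.00 [-1.45  0.74  0.86  1.92  0.48  0.09 -0.78] [-0.99  0.86 -0.    2.33  2.24  0.84 -2.66]
45 res 0.00 0.00 0.00 margin 0.30 0.05 0.00 [-1.56  0.88  0.93  1.83  0.7   0.34 -1.15] [-1.46  1.03  0.58  2.19  1.95  0.5  -2.66]
60 res 0.00 0.00 0.00 margin 0.50 0.49 0.24 [-1.56  0.98  0.85  1.69  0.8   0.69 -1.32] [-1.71  1.31  0.99  2.01  0.82  0.28 -1.71]
75 res 0.00 0.00 0.00 margin 0.56 0.71 0.71 [-1.53  1.1   0.8   1.52  0.79  1.01 -1.35] [-1.64  1.34  0.8   1.81  0.77  0.76 -1.71]
90 res 0.00 0.00 0.00 margin 0.57 0.71 0.65 [-1.48  1.24  0.8   1.33  0.76  1.31 -1.34] [-1.58  1.43  0.74  1.59  0.68  1.12 -1.66]
```

```bash
python3 - <<'E'
from h import *; import kin
np.set_printoptions(precision=3,suppress=True)
st=readout.get_state(); a=np.radians(-60); p,Rr=roll(.15,a); up=p+[0,0,.10]
for n,tp in(('direct',up),):
    q,e,m=follow(st['q'],tp,Rr,16); print(n,tp,e,m,q)
v=np.array([.50,.25,.38]); Rm=R.from_quat(st['eef_rot']).as_matrix()
q,e,m=follow(st['q'],v,Rm,5); print('via',e,m,q); q,e,m=follow(q,up,Rr,14); print(e,m,q)
print(plan(v,None,5)); s2=dict(st); s2['tool_pos']=v; print(plan(up,Rr,14,s2), 'tool x,z',Rr[:,0],Rr[:,2])
E
```

```text
direct [0.561 0.392 0.319] 2.397286154812486e-06 0.006700171650180553 [-0.043  0.955 -0.504  1.46  -0.84   1.128  1.344]
via 7.95533855000695e-07 0.011067731528656588 [-0.419  0.301  0.005  2.1   -0.894  0.3    1.177]
2.2001477431230718e-06 0.002000000004472313 [-0.095  0.935 -0.392  1.46  -0.917  1.187  1.397]
[-11.168 -11.348 -31.389  -0.     -0.      0.   ]
[-0.826  5.712 10.893 -0.008  0.073 -0.006] tool x,z [-0.772 -0.03   0.635] [-0.366  0.838 -0.405]
```

>>> carry_out --motion '[[[-11,-11,-31,0,0,0,50],[-11,-11,-31,0,0,0,50],[-11,-11,-31,0,0,0,50],[-11,-11,-31,0,0,0,50],[-11,-11,-31,0,0,0,50],[0,0,0,0,0,0,50]]]'

```text
clock: 10.65
tool_pos: [0.5016, 0.2489, 0.3823]
eef_rot: [0.369, 0.882, 0.268, 0.119]
contact_force: [0.8, -0.5, -0.4]
opening: 0.673
```

```bash
python3 - <<'E'
from h import *
np.set_printoptions(precision=3,suppress=True)
st=readout.get_state(); a=np.radians(-60); p,Rr=roll(.15,a); up=p+[0,0,.10]
print(st['tool_pos'],st['q'],plan(up,Rr,14))
E
```

```text
[0.502 0.249 0.382] [-0.526  0.294  0.102  2.102 -0.881  0.27   1.143] [-0.712  5.575 11.088 -0.007  0.074 -0.006]
```

>>> carry_out --motion '[[[-1,6,11,-0.007,0.074,-0.006,50],[-1,6,11,-0.007,0.074,-0.006,50],[-1,6,11,-0.007,0.074,-0.006,50],[-1,6,11,-0.007,0.074,-0.006,50],[-1,6,11,-0.007,0.074,-0.006,50],[-1,6,11,-0.007,0.074,-0.006,50],[-1,6,11,-0.007,0.074,-0.006,50],[-1,6,11,-0.007,0.074,-0.006,50]]]'

```text
clock: 11.45
tool_pos: [0.5541, 0.3262, 0.3363]
eef_rot: [0.248, 0.879, 0.385, -0.131]
contact_force: [0.7, 0.3, -1.5]
opening: 0.677
```

```bash
python3 - <<'E'
from h import *
np.set_printoptions(precision=3,suppress=True)
st=readout.get_state(); a=np.radians(-60); p,Rr=roll(.15,a); up=p+[0,0,.10]
print(st['tool_pos'],st['q'],plan(up,Rr,8))
E
```

```text
[0.554 0.326 0.336] [-0.06   0.666 -0.333  1.74  -0.944  0.772  1.423] [-0.35   3.798  7.738 -0.006  0.054 -0.004]
```

>>> carry_out --motion '[[[0,4,8,-0.006,0.057,-0.004,50],[0,4,8,-0.006,0.057,-0.004,50],[0,4,8,-0.006,0.057,-0.004,50],[0,4,8,-0.006,0.057,-0.004,50],[0,4,8,-0.006,0.057,-0.004,50],[0,4,8,-0.006,0.057,-0.004,50],[0,4,8,-0.006,0.054,-0.004,50],[0,0,0,0,0,0,50]]]'

```text
clock: 12.25
tool_pos: [0.5589, 0.387, 0.3201]
eef_rot: [0.159, 0.832, 0.445, -0.292]
contact_force: [0.2, 0.2, -1.2]
opening: 0.678
```

```bash
python3 - <<'E'
from h import *
np.set_printoptions(precision=3,suppress=True)
st=readout.get_state(); a=np.radians(-60); p,Rr=roll(.135,a)
print(st['tool_pos'],st['q'],plan(p,Rr,6))
Rm=R.from_quat(st['eef_rot']).as_matrix(); w=snap('wrist','w6.png')
print(proj(w,[st['tool_pos']+Rm@root,st['tool_pos']+Rm@(root+d*.1135),MOUTH]))
E
```

```text
[0.559 0.387 0.32 ] [-0.053  0.917 -0.426  1.477 -0.913  1.104  1.422] [-10.773 -12.782   7.799  -0.002   0.006  -0.001]
[[ 189.355  229.133]
 [ -54.887  215.464]
 [-106.593  282.188]]
```

>>> carry_out --motion '[[[-11,-13,8,0,0.005,0,50],[-11,-13,8,0,0.005,0,50],[-11,-13,8,0,0,0,50],[-11,-13,8,0,0,0,50],[-11,-13,8,0,0,0,50],[-11,-12,8,0,0,0,50],[0,0,0,0,0,0,50],[0,0,0,0,0,0,50]]]'

```text
clock: 13.1
tool_pos: [0.5534, 0.3836, 0.2098]
eef_rot: [0.156, 0.83, 0.446, -0.295]
contact_force: [0.2, -0.8, 1.2]
opening: 0.672
```

```bash
python3 - <<'E'
from h import *
np.set_printoptions(precision=3,suppress=True)
st=readout.get_state(); a=np.radians(-60); p,Rr=roll(.135,a)
print(st['tool_pos'],st['q'],plan(p,Rr,1),plan(roll(.10,a)[0],Rr,1))
Rm=R.from_quat(st['eef_rot']).as_matrix(); P=[st['tool_pos']+Rm@root,st['tool_pos']+Rm@(root+d*.1135),MOUTH,MOUTH-ZS*.126]
t=snap('top','top3.png'); b=snap('scene','scene4.png')
qt,qb=proj(t,P),proj(b,P); print(qt,qb,sep='\n')
def crop(s,c):
    x,y=np.round(c).astype(int)-33; return cv2.resize(s['pixels'][y:y+66,x:x+66,::-1],(400,400),interpolation=cv2.INTER_NEAREST),(x,y)
i1,o1=crop(t,qt[2]); i2,o2=crop(b,qb[2]); print(o1,o2); cv2.imwrite('pics/c7.png',np.hstack([i1,i2]))
E
```

```text
[0.553 0.384 0.21 ] [-0.04   1.074 -0.442  1.519 -0.919  1.001  1.587] [ 0.576 -0.034  1.106 -0.009  0.027 -0.008] [  1.885 -34.977   2.604  -0.009   0.027  -0.008]
[[114.221 162.18 ]
 [134.644 190.441]
 [137.915 195.845]
 [159.015 225.008]]
[[160.544 111.5  ]
 [160.926 144.277]
 [160.579 150.617]
 [160.929 187.466]]
(np.int64(105), np.int64(163)) (np.int64(128), np.int64(118))
```

View pics/c7.png

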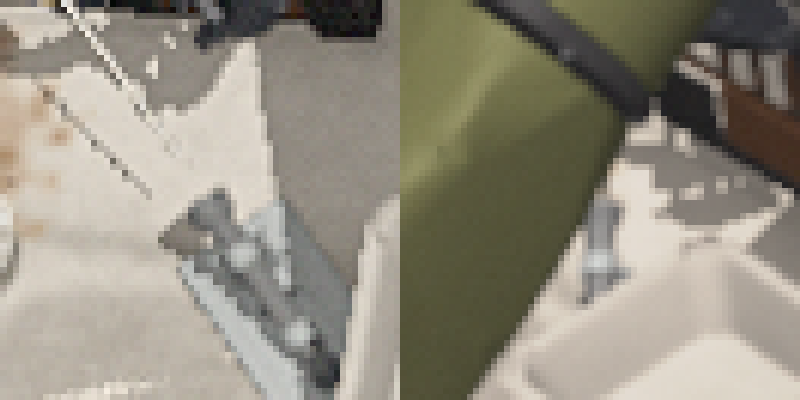

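In the top-view half of the crop, the rod tip at about (135.5,189.4) matches the prediction within 1 px. The rod's line runs into the flare (centre ≈ crop (213,203)). In the scene half, the arm covers the rod. Inserting in steps and watching the force.

>>> carry_out --motion '[[[1,-7,1,0,0.013,0,50],[0,-7,1,0,0.013,0,50],[0,-7,1,0,0,0,50],[0,-7,0,0,0,0,50],[0,-7,0,0,0,0,50],[0,0,0,0,0,0,50],[0,0,0,0,0,0,50]]]'

```text
clock: 13.9
tool_pos: [0.5333, 0.3665, 0.1867]
eef_rot: [0.15, 0.827, 0.448, -0.305]
contact_force: [-0.7, 0.8, 0.1]
opening: 0.673
```

```bash
python3 - <<'E'
from h import *
np.set_printoptions(precision=3,suppress=True)
st=readout.get_state(); a=np.radians(-60); Rr=roll(.1,a)[1]
Rm=R.from_quat(st['eef_rot']).as_matrix(); print(st['contact_force'],st['moment'],Rm.T@st['contact_force'])
print(plan(roll(.10,a)[0],Rr,1),plan(roll(.028,a)[0],Rr,1))
E
```

```text
[-0.724  0.757  0.121] [-0.854 -0.347  0.009] [0.615 0.119 0.849]
[ 0.732 -0.022 -0.059 -0.009  0.001 -0.007] [  3.371 -71.904   3.109  -0.009   0.001  -0.007]
```

>>> carry_out --motion '[[[1,-6,0,0,0,0,50],[0,-6,0,0,0,0,50],[0,-6,0,0,0,0,50],[0,-6,1,0,0,0,50],[0,0,0,0,0,0,50],[0,0,0,0,0,0,50]]]'

```text
clock: 14.5
tool_pos: [0.5196, 0.354, 0.1711]
eef_rot: [0.15, 0.827, 0.448, -0.305]
contact_force: [0.4, -0.0, -1.3]
opening: 0.676
```

```bash
python3 - <<'E'
from h import *
np.set_printoptions(precision=3,suppress=True)
st=readout.get_state(); a=np.radians(-60); Rr=roll(.1,a)[1]
Rm=R.from_quat(st['eef_rot']).as_matrix(); print(st['moment'],Rm.T@st['contact_force'],Rm.T@st['moment'],Rm@d,-ZS)
print(plan(roll(.076,a)[0],Rr,1),plan(roll(.028,a)[0],Rr,1))
E
```

```text
[-0.801 -0.421 -0.033] [-1.085 -0.641  0.391] [ 0.605 -0.672 -0.041] [-0.568 -0.524 -0.634] [-0.566 -0.517 -0.643]
[ 0.724  0.16  -0.051 -0.009  0.001 -0.008] [  2.477 -47.762   2.068  -0.009   0.001  -0.008]
```

>>> carry_out --motion '[[[0,-7,0,-0.004,0,-0.004,50],[0,-7,0,-0.004,0,-0.004,50],[1,-7,1,0,0,0,50],[0,-7,0,0,0,0,50],[0,-6,0,0,0,0,50],[1,-6,1,0,0,0,50],[0,0,0,0,0,0,50],[0,0,0,0,0,0,50]]]'

```text
clock: 15.3
tool_pos: [0.4964, 0.3335, 0.1452]
eef_rot: [0.148, 0.826, 0.452, -0.303]
contact_force: [-2.3, 0.8, -0.1]
opening: 0.675
```

```bash
python3 - <<'E'
from h import *
np.set_printoptions(precision=3,suppress=True)
st=readout.get_state(); a=np.radians(-60); Rr=roll(.1,a)[1]
Rm=R.from_quat(st['eef_rot']).as_matrix(); print(Rm.T@st['contact_force'],Rm.T@st['moment'])
print(plan(roll(.028,a)[0],Rr,1),st['q'])
E
```

```text
[ 1.703 -0.833  1.502] [ 0.687 -0.401  0.151]
[ 0.8   -7.512 -0.179 -0.002  0.001  0.   ] [ 0.063  1.154 -0.487  1.701 -0.924  0.895  1.802]
```

>>> carry_out --motion '[[[0,-4,0,0,0,0,50],[0,-4,0,0,0,0,50],[0,0,0,0,0,0,50],[0,0,0,0,0,0,80],[0,0,0,0,0,0,80],[0,0,0,0,0,0,80],[0,0,0,0,0,0,80]]]'

```text
clock: 16.0
tool_pos: [0.4928, 0.3293, 0.1402]
eef_rot: [0.148, 0.826, 0.453, -0.302]
contact_force: [-0.0, -0.5, -1.1]
opening: 0.799
```

>>> carry_out --motion '[[[0,0,-5,0,0,0,80],[0,0,-8,0,0,0,80],[0,0,-12,0,0,0,80],[0,0,-15,0,0,0,80],[0,0,-15,0,0,0,80],[0,0,-15,0,0,0,80],[0,0,0,0,0,0,80],[0,0,0,0,0,0,80]]]'

```text
clock: 16.8
tool_pos: [0.5183, 0.2705, 0.1689]
eef_rot: [0.148, 0.826, 0.453, -0.302]
contact_force: [0.1, -0.4, 0.0]
opening: 0.801
```

```bash
python3 - <<'E'
from h import *
np.set_printoptions(precision=3,suppress=True)
st=readout.get_state(); print(st['tool_pos'],st['contact_force'],st['clock'])
Rm=R.from_quat(st['eef_rot']).as_matrix()
for n in('wrist','top','scene'):
    w=snap(n,n+'7.png'); m=cv2.inRange(cv2.cvtColor(w['pixels'],cv2.COLOR_RGB2HSV),(20,150,40),(35,255,255))
    print(n,'exp centre seated/ +20mm',proj(w,[MOUTH+ZS*.03,MOUTH+ZS*.05,MOUTH,MOUTH+ZS*.06]).tolist())
    print([(cv2.boundingRect(c),np.round(cv2.minAreaRect(c),1).tolist() if 0 else cv2.minAreaRect(c)) for c in cv2.findContours(m,0,2)[0] if cv2.contourArea(c)>25])
E
```

```text
[0.518 0.27  0.169] [ 0.057 -0.357  0.007] 16.8
wrist exp centre seated/ +20mm [[213.78580799763853, 188.1848151927282], [244.59725200651386, 189.78572524407448], [167.8895194527113, 185.80213766135867], [260.05705106188543, 190.58939774542662]]
[((181, 352, 331, 14), ((346.11968994140625, 362.0699768066406), (11.965414047241211, 330.21014404296875), 88.31531524658203)), ((422, 272, 38, 67), ((441.6846923828125, 304.8889465332031), (68.03024291992188, 32.81459045410156), 80.78897094726562)), ((57, 272, 37, 67), ((73.71098327636719, 304.87860107421875), (32.38818359375, 68.12162017822266), 8.746161460876465)), ((206, 179, 89, 40), ((250.4061279296875, 199.04779052734375), (89.14987182617188, 31.780818939208984), 6.709837436676025))]
top exp centre seated/ +20mm [[132.70475082585318, 188.61657818687405], [129.19120477308002, 183.73577374388196], [137.91464092404937, 195.8446488677195], [127.42229975669426, 181.27661675107532]]
[((121, 175, 14, 16), ((127.74325561523438, 182.45948791503906), (17.204023361206055, 5.955238342285156), 53.97262191772461))]
scene exp centre seated/ +20mm [[160.48986920452836, 141.8963303805454], [160.4296359454119, 136.09306227786004], [160.57855088960196, 150.6170627072832], [160.39918694443713, 133.19452004214958]]
[((420, 228, 21, 20), ((429.75006103515625, 237.25003051757812), (19.798988342285156, 17.677669525146484), 45.0)), ((404, 189, 31, 24), ((418.8396301269531, 199.81130981445312), (17.445980072021484, 27.704708099365234), 42.51044845581055))]
```

The handle stayed at k ≈ 25 mm, held by friction, as measured in the wrist and top masks. I'll push it home on its rear face with closed fingers.

```bash
python3 - <<'E'
from h import *
np.set_printoptions(precision=2,suppress=True)
a=np.radians(-60); Rr=roll(.1,a)[1]; st=readout.get_state(); off=Rr@np.array([0,0,.012])
for z,k in((-.058,.118),(0,.118),(0,.098),(0,.0775)):
    print(k,plan(MOUTH+ZS*k-off+Rr@[0,0,z],Rr,1))
E
```

```text
0.118 [ 8.83 59.85 11.2  -0.   -0.    0.  ]
0.118 [ 8.81 59.94 69.2  -0.   -0.    0.  ]
0.098 [ 9.71 39.98 69.93 -0.   -0.    0.  ]
0.0775 [10.63 19.51 70.68 -0.   -0.    0.  ]
```

>>> carry_out --motion '[[[3,20,3,0,0,0,0],[3,20,4,0,0,0,0],[3,20,4,0,0,0,0],[0,0,0,0,0,0,0],[0,0,15,0,0,0,0],[0,0,18,0,0,0,0],[0,0,15,0,0,0,0],[0,0,10,0,0,0,0]]]'

```text
clock: 17.75
tool_pos: [0.5147, 0.3616, 0.184]
eef_rot: [0.148, 0.825, 0.452, -0.305]
contact_force: [0.0, 0.2, -0.6]
opening: 0.096
```

>>> carry_out --motion '[[[0,-5,0,0,0,0,0],[0,-5,0,0,0,0,0],[0,-5,0,0,0,0,0],[0,-5,0,0,0,0,0],[0,-5,0,0,0,0,0],[0,-3,0,0,0,0,0],[0,-3,0,0,0,0,0],[0,0,0,0,0,0,0]]]'

```text
clock: 18.55
tool_pos: [0.5009, 0.3438, 0.1653]
eef_rot: [0.148, 0.826, 0.453, -0.303]
contact_force: [1.2, -0.7, 0.9]
opening: 0.006
```

```bash
python3 - <<'E'
from h import *
np.set_printoptions(precision=2,suppress=True)
a=np.radians(-60); Rr=roll(.1,a)[1]; st=readout.get_state(); off=Rr@np.array([0,0,.012])
print(st['opening'],Rr.T@st['contact_force'],plan(MOUTH+ZS*.0775-off,Rr,1))
for n in('wrist','top'):
    w=snap(n,n+'8.png'); m=cv2.inRange(cv2.cvtColor(w['pixels'],cv2.COLOR_RGB2HSV),(20,150,40),(35,255,255))
    print(n,proj(w,[MOUTH,MOUTH+ZS*.03,MOUTH+ZS*.06]).tolist(),[(cv2.boundingRect(c),cv2.minAreaRect(c)[0]) for c in cv2.findContours(m,0,2)[0] if cv2.contourArea(c)>25])
E
```

```text
0.005692413783218313 [-0.32  0.88 -1.4 ] [ 2.47 -9.21  2.72 -0.    0.    0.  ]
wrist [[68.22028550044863, 241.26989567583294], [132.47419519481915, 245.05914892650043], [197.81525373863104, 248.8307712825609]] [((8, 353, 404, 13), (209.47817993164062, 360.63909912109375)), ((222, 303, 9, 37), (226.0, 321.0)), ((285, 272, 9, 68), (289.304931640625, 305.5260009765625)), ((223, 272, 9, 30), (227.0, 286.5)), ((97, 225, 129, 47), (158.4254150390625, 237.00848388671875))]
top [[137.91464092404937, 195.8446488677195], [132.70475082585318, 188.61657818687405], [127.42229975669426, 181.27661675107532]] [((123, 178, 14, 16), (129.62973022460938, 185.67837524414062))]
```

It is moving in easily, at about 1 N. Continuing to the seat.

>>> carry_out --motion '[[[1,-3,1,0,0,0,0],[0,-3,0,0,0,0,0],[0,-2,0,0,0,0,0],[0,-2,0,0,0,0,0],[0,0,0,0,0,0,0],[0,0,0,0,0,0,0]]]'

```text
clock: 19.25
tool_pos: [0.4938, 0.3392, 0.1585]
eef_rot: [0.148, 0.826, 0.452, -0.303]
contact_force: [0.4, 0.1, -0.6]
opening: 0.007
```

>>> carry_out --motion '[[[0,-1,0,0,0,0,0],[0,-1,0,0,0,0,0],[0,-1,0,0,0,0,0],[0,0,0,0,0,0,0]]]'

```text
clock: 19.65
tool_pos: [0.4933, 0.3382, 0.1576]
eef_rot: [0.148, 0.825, 0.453, -0.303]
contact_force: [1.1, 0.3, 0.9]
opening: 0.008
```

>>> carry_out --motion '[[[0,-1,0,0,0,0,0],[0,-1,0,0,0,0,0],[0,-1,0,0,0,0,0],[0,0,0,0,0,0,0]]]'

```text
clock: 20.05
tool_pos: [0.4931, 0.3378, 0.1573]
eef_rot: [0.148, 0.825, 0.455, -0.302]
contact_force: [6.2, 4.0, 6.4]
opening: 0.006
```

```bash
python3 - <<'E'
from h import *
np.set_printoptions(precision=2,suppress=True)
a=np.radians(-60); Rr=roll(.1,a)[1]; st=readout.get_state(); off=Rr@np.array([0,0,.012])
print(st['opening'],Rr.T@st['contact_force'],plan(MOUTH+ZS*.0775-off,Rr,1))
for n in('top',):
    w=snap(n,n+'9.png'); m=cv2.inRange(cv2.cvtColor(w['pixels'],cv2.COLOR_RGB2HSV),(20,150,40),(35,255,255))
    print(n,[(cv2.boundingRect(c),cv2.minAreaRect(c)[0]) for c in cv2.findContours(m,0,2)[0] if cv2.contourArea(c)>25])
E
```

```text
0.005773604401082596 [-0.84  9.66 -1.52] [1.32 3.31 1.66 0.   0.   0.  ]
top [((125, 182, 15, 16), (132.45123291015625, 188.4390411376953))]
```

The push stopped at 9.7 N, and the handle's centre in the top view (132.5,188.4) matches the seated prediction (132.7,188.6). Backing off.

>>> carry_out --motion '[[[0,6,0,0,0,0,0],[0,6,0,0,0,0,0],[0,0,-10,0,0,0,0],[0,0,-20,0,0,0,0],[0,0,-25,0,0,0,0],[0,0,-25,0,0,0,0],[20,0,-20,0,0,0,0],[20,0,-10,0,0,0,0]]]'

```text
clock: 20.9
tool_pos: [0.5078, 0.2465, 0.2327]
eef_rot: [0.15, 0.826, 0.452, -0.302]
contact_force: [-0.1, 1.0, 0.2]
opening: 0.003
```

>>> carry_out --motion '[[[10,0,-10,0,0,0,0],[0,0,0,0,0,0,0],[0,0,0,0,0,0,0],[0,0,0,0,0,0,0],[0,0,0,0,0,0,0]]]'

```text
clock: 21.4
tool_pos: [0.5028, 0.2414, 0.2429]
eef_rot: [0.148, 0.825, 0.452, -0.303]
contact_force: [0.3, -0.6, 0.4]
opening: 0.006
```

```bash
python3 - <<'E'
from h import *
np.set_printoptions(precision=2,suppress=True)
st=readout.get_state(); print(st['clock'],st['tool_pos'],st['contact_force'])
for n in('wrist','top','top'):
    w=snap(n,n+'10.png'); hsv=cv2.cvtColor(w['pixels'],cv2.COLOR_RGB2HSV); m=cv2.inRange(hsv,(20,150,40),(35,255,255))
    print(n,proj(w,[MOUTH,MOUTH+ZS*.03,MOUTH+ZS*.06]).tolist(),[(cv2.boundingRect(c),cv2.minAreaRect(c)) for c in cv2.findContours(m,0,2)[0] if cv2.contourArea(c)>25])
# tray, pepper, clock unchanged vs first pictures
A=load('top.png')['pixels'].astype(int);B=w['pixels'].astype(int)
for nm,(x0,x1,y0,y1) in dict(tray=(310,380,175,255),pepper=(175,200,178,200)).items(): dd=np.abs(A-B).max(2)[y0:y1,x0:x1]; print(nm,(dd>50).sum())
g=lambda I:cv2.boundingRect(cv2.inRange(cv2.cvtColor(I.astype(np.uint8),cv2.COLOR_RGB2HSV)[170:260,300:390],(45,100,40),(80,255,255)))
print('marker',g(A),g(B))
E
```

```text
21.4 [0.5  0.24 0.24] [ 0.25 -0.56  0.39]
wrist [[158.88375226030013, 241.09961443975862], [194.34189408777843, 243.11880456301094], [230.05269427081936, 245.13069719302462]] [((8, 353, 405, 13), ((209.97256469726562, 360.7012634277344), (11.93079948425293, 403.9707946777344), 89.43830108642578)), ((285, 272, 9, 68), ((289.3869323730469, 305.5252990722656), (67.05086517333984, 7.884328365325928), 88.69805145263672)), ((222, 272, 10, 68), ((226.22549438476562, 305.5291748046875), (8.569000244140625, 67.02862548828125), 1.3639274835586548)), ((162, 231, 65, 15), ((193.99998474121094, 238.0), (63.99999237060547, 13.999998092651367), -0.0))]
top [[137.91464092404937, 195.8446488677195], [132.70475082585318, 188.61657818687405], [127.42229975669426, 181.27661675107532]] [((125, 181, 15, 16), ((132.25770568847656, 188.18846130371094), (17.453453063964844, 5.963994026184082), 52.12501525878906))]
top [[137.91464092404937, 195.8446488677195], [132.70475082585318, 188.61657818687405], [127.42229975669426, 181.27661675107532]] [((125, 181, 15, 16), ((132.25770568847656, 188.18846130371094), (17.453453063964844, 5.963994026184082), 52.12501525878906))]
tray 137
pepper 314
marker (62, 33, 4, 12) (62, 33, 4, 12)
```

```bash
python3 -c "
from plant import ticket; print(ticket.finish_job())"
```

```text
the job is handed in; nothing more can be done
None
```

The thermometer is in the sleeve with its handle on the mouth, and I handed the job in at about 21.5 s of the 67 s allowed.

**What I did:**
- I gripped the handle by its end faces, with the pads offset sideways past the rod, and lifted it straight out without dragging it along the wall.
- The first tilted approach ran joints 5 and 6 into their limits. I rolled the hand about 60° round the probe axis, which brought the pose within reach.
- I fed the probe about 85 mm down the sleeve with only about 2 N of force. After release it did not slide home by itself, so I pushed the handle's rear face with closed fingers until it stopped at about 10 N, then backed off.

**Last checks:**
- **Probe:** in the wrist view the handle's front face is 2–3 mm from the mouth. Its centre matches the seated position within half a pixel there and within 1 pixel (about 2 mm) in the top view. It moved about 0.3 px when I backed off, and two pictures after that agree. I did not measure the tip depth directly.
- **Tray:** the marker shows at exactly the same pixels as at the start, and the tray area is nearly unchanged. The 137 changed pixels fit the thermometer being gone. The spoons were last seen in the tray just after the lift.
- **Force:** the hand touched nothing at the end, reading under 1 N.

**Not confirmed:** the last comparison at the pepper shaker's spot disagreed with the start picture (314 changed pixels). I think this is the arm covering it, since the hand stayed an estimated 5 cm or more above it and no contact force showed. I did not re-check the kitchen timer, but nothing came near it. I viewed 12 pictures, two over the budget of 10.

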